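Wring the gauge block onto the granite datum

ROBOT

A 6-joint arm with a two-finger parallel gripper is mounted at the origin on the work surface. World frame = base frame: x ahead of the robot, y to its left, z up, the work surface at z = 0. Lengths are in mm, angles in rad, forces in N, time in s.
With the tool pointing down it reaches from about 325 to 775 mm from the base axis. Payload 5.5 kg.
Tool frame: the origin (TCP) lies between the finger pads; the fingertips stand 25 mm ahead of it and the grasp point (between the pads) lies 6 mm ahead of it; z points along the fingers, y is the direction in which the jaws open and shut (so a half turn about z gives the same grasp; the last joint's range is limited). The gripper opens to 85 mm and grips with 20 to 120 N. Pads are 22 mm wide; open, the fingers measure 114 mm over their backs; the gripper's body (76 mm by 85 mm) begins 54 mm behind the grasp point. The pads swing forward as they close: fully open they stand 13 mm farther back than shut.
Start: joints at [1.201, 0.091, 1.231, -0, 1.82, -0.057], TCP at [184.639, 570.899, 256.275] pointing down, gripper open.
Joint ranges: [-2.87, 2.87], [-0.86, 2.18], [0.17, 2.46], [-1.51, 4.65], [0.06, 2.69], [-2.65, 2.65]. Speed limits (rad/s): [2.57, 2.57, 3.01, 3.14, 3.14, 3.14].

INTERFACE

Orientations are given as a unit quaternion [w, x, y, z].
In Python, from workcell import robot, optics gives the robot as it stands.
- The arm moves only by the tool jog_arm, never from a script. Its argument "plan" is a list of rows, each a list of 6 numbers: the shift along the world's x, y, z in cm, then the turn, a rotation vector about the world's x, y, z in rad. In form: [[x, y, z, rx, ry, rz], ...]. A call has 1 to 10 rows; each row is the pose to reach, as a shift and turn from the pose commanded when the call began; what a row does not reach only later rows make up. A row lasts 1/8 s, in which the tool goes at most 62.5 mm and 10.7 degrees, less where a joint would pass 70% of its speed; a pose out of reach is approached as far as the arm can. A call with a gripper value outside its range is refused whole. "grip" is the closure, from 0 (fully open) to 1 (shut), set as the call begins (left out, the last holds). The fingers move at their own pace and stop on an object; "grip_force" is the grip in N (left out, the last holds). Time passes only in rows, so rows that repeat a pose let the fingers close. It gives the time, the measured TCP pose, the force and the opening at its end, in the units of the state.
- robot.sense(): the state, without advancing time (a new reading comes with each control period).
- optics.get_image(name): name is "side" or "top"; returns the picture (400x640x3 uint8, red, green, blue); there is no depth.
- optics.camera_params(name): a dict with "camera_matrix" (3x3 intrinsics, pixels), "pose" (4x4, takes a point from camera to world coordinates). Camera axes: x right, y up, looking along -z (the intrinsics and any distortion apply to the point x, -y, -z); pixel columns grow to the right and rows downward; lengths in mm; the calibration is good to about 2 mm. A picture is of the moment at which its call begins. camera_params takes no time and is no camera call.
- robot.close_job(): hands the job in, once; it reports no verdict.
The state is a dict: "time_s": time; "joint_pos": joint angles; "qvel": joint speeds; "effort": joint torques, N m; "tcp_pos": TCP position; "orientation": TCP orientation; "force": force on the tool from outside, world axes, zero at the start; "torque": the same for the moment, N m; "grip_width": finger opening in mm.
Only numpy, scipy, OpenCV 4.12 (cv2) and the standard library are available. Lean on these libraries where they do the work, as an engineer would, in place of code of your own. Each camera call takes 0.05 s, during which the arm holds its last target. There are 200 camera calls.

TASK

To set the letter engraver's depth, take the long steel block (the one whose underside matches the top of the black granite datum block) and wring it on: set it flat on the datum with its end overlapping roughly half to two thirds of the datum's length, then slide it lengthwise, faces touching, until the two blocks are flush all round, and let go. Do not lower it straight down into its final place, and leave the other two steel blocks where they are.

Things in the scene. Friction and masses are not known exactly. Their poses are not given: they have to be found in the camera images.
- long_block: the block to wring on: loose ground-steel bar, 70 (its x) by 32 (its y) by 30 mm high, about 0.5 kg, lying flat on the bench. Origin at the centre of its underside, z up. Grip it across its 32 mm width.
- datum_top (a point): centre of the top face of the datum, 40 mm above the bench, z up. The datum is a fixed polished black granite block, 70 (its x) by 32 (its y) by 30 mm high, standing in the middle of a fixed aluminium foot plate of 130 by 90 by 10 mm (same axes). The long block may be slid on from either end of the datum, either way round; there are no stops. Only plain friction acts between the faces.
- short_block: a bystander: loose ground-steel block, 36 (x) by 32 (y) by 30 mm high, origin at the centre of its underside; leave it.
- square_block: a bystander: loose ground-steel block, 55 by 55 by 30 mm high, origin at the centre of its underside; leave it.
Not all that is in view belongs to the job. What is shaped like the long_block but turquoise is not meant.

How it is judged (in metres and radians):
On the way:
1. the long block's underside rests flat on the datum's top, lengthwise along it, overlapping only part of it (centres 15 to 50 mm apart) (horizontal distance between long_block and datum_top between 0.015 and 0.05 m and y of long_block in the frame of datum_top between -0.012 and 0.012 m and z of long_block in the frame of datum_top between -0.005 and 0.005 m and angle between the x axis of long_block and the x axis of datum_top, either way round below 0.26 rad and contact force between long_block and datum above 0.3 N), for 0.1 s.
At the end, for the whole second after the job is handed in: the long block lies flat and at rest on the datum, centres within 10 mm horizontally, long sides within 10 degrees, underside within 3 mm of the datum's top, released; the short and square blocks are within 20 mm of where they started (horizontal distance between long_block and datum_top below 0.01 m and z of long_block in the frame of datum_top between -0.003 and 0.003 m and angle between the x axis of long_block and the x axis of datum_top, either way round below 0.175 rad and angle between long_block's own z axis and vertical below 0.08 rad and linear speed of long_block below 0.01 m/s and distance of each of short_block, square_block from where it was at the start of the episode below 0.02 m); the robot touches nothing.
It fails at once if the long block hangs 6 to 30 mm above its final place on the datum with centres within 12 mm (lowered straight down, or lifted, instead of slid) (horizontal distance between long_block and datum_top below 0.012 m and z of long_block in the frame of datum_top between 0.006 and 0.03 m).
It fails at once if the short or the square block is pushed or carried more than 20 mm from its start (distance of any of short_block, square_block from where it was at the start of the episode above 0.02 m).
It also fails if it takes over 38 s, if anything falls off the work surface, if the arm or the gripper's body presses on something with over 40 N, if the wrist force passes 120 N, or if a joint passes its speed limit or range.

## Working session

There is one attempt and no reset: what is moved stays moved. The work goes in short steps, Python scripts to look and compute and a tool call to move; the robot and the scene stay as the last step left them, time stands still between calls to the robot, and variables do not carry over. Pictures are saved under pics/ and viewed, about 8 in all and at most 12, crops included, and the job is handed in when it is done.

Besides the shell and the picture viewer there is one more tool, called after ">>>" as name(argument=value, ...) on one line, values as JSON. jog_arm: Moves the arm, as the interface text tells. Its arguments: {"type":"object","properties":{"plan":{"type":"array","items":{"type":"array","items":{"type":"number"}}},"grip":{"type":"number"},"grip_force":{"type":"number"}},"required":["plan"]}

```bash
mkdir -p pics; python3 - <<'E'
from workcell import robot, optics
import cv2
for n in("top","side"):
    im=optics.get_image(n); cv2.imwrite(f"pics/{n}0.png",im[:,:,::-1])
    p=optics.camera_params(n); print(n,p["camera_matrix"],p["pose"],[k for k in p])
print(robot.sense())
E
```

```text
top [[381.78886045   0.         317.5863888 ]
 [  0.         381.78886045 203.21781391]
 [  0.           0.           1.        ]] [[-1.22467605e-02  9.97153861e-01 -7.43921593e-02  5.55412909e+02]
 [-9.99556286e-01 -1.01880936e-02  2.79899063e-02 -2.12777953e+01]
 [ 2.71523288e-02  7.47019361e-02  9.96836181e-01  6.99828008e+02]
 [ 0.00000000e+00  0.00000000e+00  0.00000000e+00  1.00000000e+00]] ['camera_matrix', 'pose']
side [[502.59382683   0.         322.15078086]
 [  0.         502.59382683 197.07389606]
 [  0.           0.           1.        ]] [[ 6.82805712e-01  5.14068706e-01 -5.19143261e-01  3.46717188e+01]
 [-7.30579146e-01  4.85794438e-01 -4.79851930e-01 -5.38238209e+02]
 [ 5.52004789e-03  7.06920879e-01  7.07271094e-01  8.33688006e+02]
 [ 0.00000000e+00  0.00000000e+00  0.00000000e+00  1.00000000e+00]] ['camera_matrix', 'pose']
{'time_s': 0.1, 'joint_pos': array([ 1.20130484e+00,  9.18256956e-02,  1.23177147e+00,  1.24299197e-05,
        1.81980180e+00, -5.66985306e-02]), 'qvel': array([ 1.05464887e-03, -7.88744853e-04, -3.93919003e-03, -4.21256008e-05,
        1.14548090e-03,  1.40871428e-03]), 'effort': array([ 1.86684978e-03, -4.60217106e+01, -4.19215250e+01, -2.12679674e-04,
        1.06192575e-02, -2.41664890e-05]), 'tcp_pos': array([184.55287466, 570.69468538, 255.23528798]), 'orientation': array([-1.96892693e-04,  1.55758112e-01,  9.87794814e-01, -8.81451294e-04]), 'force': array([ 0.51619032, -0.6393217 , -0.63263054]), 'torque': array([-0.01392624,  0.02959326,  0.00775844]), 'grip_width': 85.10910038608792}
```

View pics/top0.png

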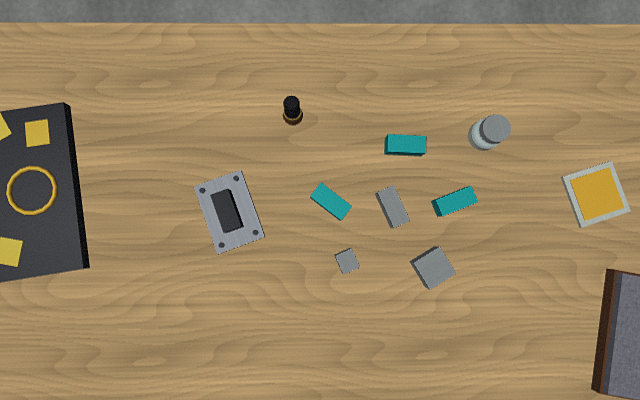

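View pics/side0.png

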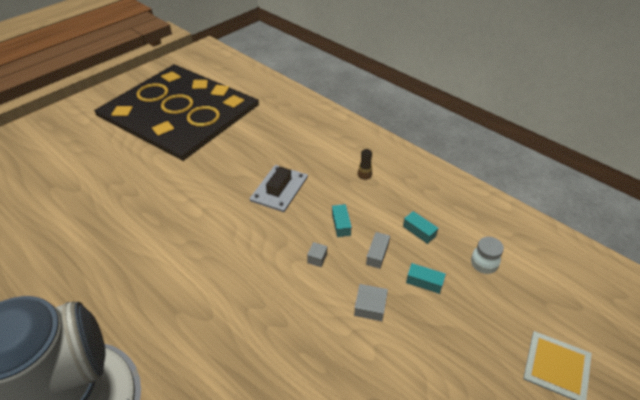

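Top view: the long grey block is at about (393,207), short at (347,261), square at (433,267), and the datum at (227,210) on its plate. There is turquoise at (331,201), (455,201) and (406,145). Next I'll zoom in and segment.

```bash
cat > h.py <<'E'
import numpy as np, cv2
from workcell import robot, optics
def ray(n,uv,z):
    p=optics.camera_params(n);K=p["camera_matrix"];T=p["pose"]
    uv=np.atleast_2d(uv).astype(float)
    d=np.c_[(uv[:,0]-K[0,2])/K[0,0],-(uv[:,1]-K[1,2])/K[1,1],-np.ones(len(uv))]@T[:3,:3].T
    return T[:3,3]+d*((z-T[2,3])/d[:,2])[:,None]
def proj(n,X):
    p=optics.camera_params(n);K=p["camera_matrix"];T=p["pose"]
    c=(np.atleast_2d(X)-T[:3,3])@T[:3,:3]
    return np.c_[K[0,0]*c[:,0]/-c[:,2]+K[0,2],-K[1,1]*c[:,1]/-c[:,2]+K[1,2]]
def rect(n,mask,z):
    """metric min-area rect of mask's biggest contour on plane z: centre, size, long axis angle deg"""
    c=max(cv2.findContours(mask,cv2.RETR_EXTERNAL,cv2.CHAIN_APPROX_NONE)[0],key=cv2.contourArea)
    P=ray(n,c[:,0,:],z)[:,:2].astype(np.float32)
    (cx,cy),(w,h),a=cv2.minAreaRect(P)
    if w<h: w,h,a=h,w,a+90
    return np.round([cx,cy,w,h,a],1)
E
python3 - <<'E'
from h import *
im=cv2.imread("pics/top0.png")
cv2.imwrite("pics/crop.png",cv2.resize(im[160:295,190:480],None,fx=2.75,fy=2.75,interpolation=cv2.INTER_CUBIC))
hsv=cv2.cvtColor(im,cv2.COLOR_BGR2HSV)
for u,v in [(393,203),(401,222),(347,258),(433,263),(443,283),(227,205),(236,228),(215,225),(210,210)]: print((u,v),hsv[v,u])
E
```

```text
(393, 203) [ 90  11 135]
(401, 222) [ 90  12 132]
(347, 258) [ 86  13 137]
(433, 263) [ 78  10 133]
(443, 283) [ 18 108 175]
(227, 205) [158  19  53]
(236, 228) [96 43 30]
(215, 225) [105  23 155]
(210, 210) [105  17 154]
```

View pics/crop.png

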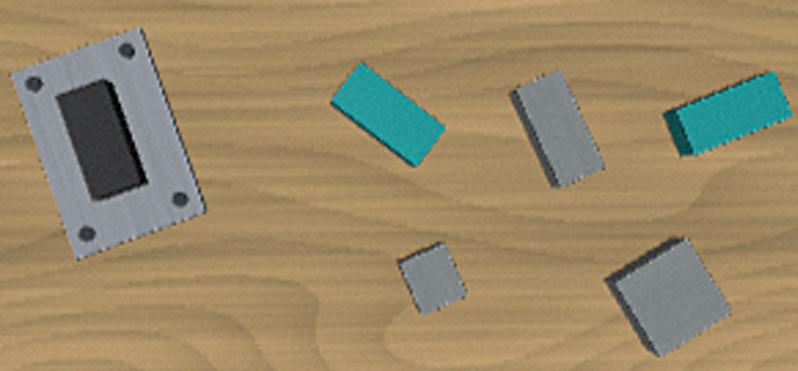

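Clear crop: top faces are light, sides dark. The long block's top spans roughly (515..605, 70..185) in the crop, with the plate and datum at the left.

```bash
python3 - <<'E'
from h import *
im=cv2.imread("pics/top0.png");hsv=cv2.cvtColor(im,cv2.COLOR_BGR2HSV);H,S,V=cv2.split(hsv)
def box(m,x0,y0,x1,y1):
    o=np.zeros_like(m);o[y0:y1,x0:x1]=m[y0:y1,x0:x1];return o
g=((S<45)&(V>105)).astype(np.uint8)
print("long",rect("top",box(g,370,180,412,232),30))
print("short",rect("top",box(g,330,240,365,280),30))
print("square",rect("top",box(g,405,240,460,295),30))
print("plate",rect("top",box(g,185,160,275,260),10))
r=box(V,206,183,248,238);print(np.bincount(r[r>0].ravel(),minlength=100)[:100])
d=(r>=42)&(r<85); d=cv2.morphologyEx(d.astype(np.uint8),cv2.MORPH_OPEN,np.ones((3,3)))
print("datum",rect("top",d,40))
# side view long top
im=cv2.imread("pics/side0.png");hsv=cv2.cvtColor(im,cv2.COLOR_BGR2HSV);H,S,V=cv2.split(hsv)
for (u,v) in [(380,245),(376,258),(280,185),(279,170),(270,190)]: print(hsv[v,u])
g=((S<45)&(V>105)).astype(np.uint8)
print("side long",rect("side",box(g,360,225,395,270),30))
print("side plate",rect("side",box(g,245,160,312,215),10))
for t in(20,40,60,80,100,120):
    print(t,rect("side",box(((V<t)&(V>0)).astype(np.uint8),262,165,294,197),40))
E
```

```text
long [ 599.4 -174.    69.6   31.7   23.6]
short [503.9 -90.4  35.6  31.5  23.1]
square [ 490.5 -243.7   54.9   54.8   30.2]
plate [594.2 119.4 129.9  89.3  19.6]
[ 0  4  2  2  3  2  1  0  5  3  0  4  4  2  2  1  2  3  3  2  2  2  4  2
  1  0  0  3  3  2  1  3  3  1  2  0  3  0  3  3  1  1  0  3  4  2  3  4
  5  8  6 10  4 16 21 32 47 49 73 60 81 81 75 56 41 24 15  7  6  2 10  1
  0  1  0  2  3  1  1  3  2  1  1  4  0  3  2  0  2  1  1  0  2  0  2  1
  0  3  2  2]
datum [593.5 118.9  70.   31.7  19.6]
[ 75  11 140]
[ 54  10 124]
[18 70 44]
[14 52 54]
[14 77 50]
side long [ 600.  -174.5   71.2   32.2   23.4]
side plate [594.  119.  134.8  91.9  19.8]Traceback (most recent call last):
  File "<stdin>", line 20, in <module>
  File "h.py", line 14, in rect
    c=max(cv2.findContours(mask,cv2.RETR_EXTERNAL,cv2.CHAIN_APPROX_NONE)[0],key=cv2.contourArea)
ValueError: max() iterable argument is empty
```

Both views agree to within 1 mm and the sizes match. The long block is at (599.7, -174.2) at 23.5°, and the datum is at (593.8, 119.1) at 19.6°. Now I'll go above the block; the jaws need a yaw of about -2.42 rad.

>>> jog_arm(plan=[[41.5, -74.5, -10.6, 0, 0, -2.42], [41.5, -74.5, -10.6, 0, 0, -2.42], [41.5, -74.5, -10.6, 0, 0, -2.42], [41.5, -74.5, -10.6, 0, 0, -2.42], [41.5, -74.5, -10.6, 0, 0, -2.42], [41.5, -74.5, -10.6, 0, 0, -2.42], [41.5, -74.5, -10.6, 0, 0, -2.42], [41.5, -74.5, -10.6, 0, 0, -2.42], [41.5, -74.5, -10.6, 0, 0, -2.42], [41.5, -74.5, -10.6, 0, 0, -2.42]], grip=0)

```text
time_s: 1.35
tcp_pos: [487.0, 27.1, 178.7]
orientation: [-0.0, 0.89, 0.456, 0.0]
force: [1.3, 0.2, -0.2]
grip_width: 85.2
```

>>> jog_arm(plan=[[0, 0, 0, 0, 0, 0], [0, 0, 0, 0, 0, 0], [0, 0, 0, 0, 0, 0]])

```text
time_s: 1.72
tcp_pos: [486.2, 30.3, 179.5]
orientation: [-0.0, 0.888, 0.46, 0.0]
force: [-0.9, -0.2, -0.3]
grip_width: 85.3
```

```bash
cat >> h.py <<'E'
def st():
    from scipy.spatial.transform import Rotation as R
    s=robot.sense();w,x,y,z=s["orientation"];yv=R.from_quat([x,y,z,w]).as_matrix()
    print(s["time_s"],s["tcp_pos"].round(1),"jaw",np.degrees(np.arctan2(yv[1,1],yv[0,1])).round(2),"z",yv[:,2].round(3),"F",s["force"].round(1),"w",round(s["grip_width"],1),s["joint_pos"].round(2))
E
python3 -c "from h import *;st()"
```

```text
1.725 [486.2  30.3 179.5] jaw -35.2 z [ 0.  0. -1.] F [-0.9 -0.2 -0.3] w 85.3 [-0.01 -0.22  1.66  0.    1.7   0.61]
```

>>> jog_arm(plan=[[11.3, -20.4, -7.0, 0, 0, -0.546], [11.3, -20.4, -7.0, 0, 0, -0.546], [11.3, -20.4, -7.0, 0, 0, -0.546], [11.3, -20.4, -7.0, 0, 0, -0.546], [11.3, -20.4, -7.0, 0, 0, -0.546], [11.3, -20.4, -7.0, 0, 0, -0.546], [11.3, -20.4, -7.0, 0, 0, -0.546]])

```text
time_s: 2.6
tcp_pos: [599.8, -173.2, 110.7]
orientation: [0.0, 0.979, 0.204, 0.001]
force: [0.4, -0.8, 0.2]
grip_width: 85.4
```

```bash
python3 - <<'E'
from h import *
st()
im=optics.get_image("side")[:,:,::-1]
cv2.imwrite("pics/s1.png",cv2.resize(im[160:340,240:500],None,fx=3,fy=3,interpolation=cv2.INTER_CUBIC))
E
```

```text
2.6 [ 599.8 -173.2  110.7] jaw -66.49 z [ 0.002 -0.    -1.   ] F [ 0.4 -0.8  0.2] w 85.4 [-0.34  0.17  1.4   0.    1.57  0.82]
```

View pics/s1.png

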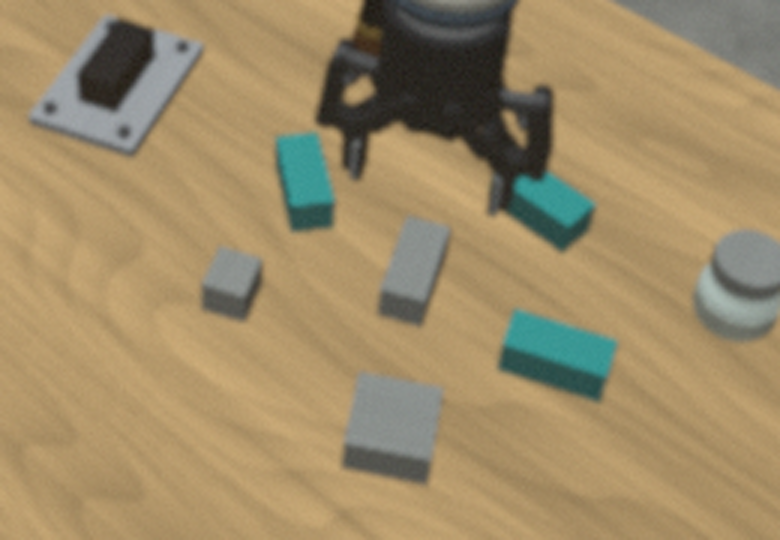

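The gripper straddles the long block (crop ~(415,270)), with the fingers clear of the turquoise blocks. I'll descend and close.

>>> jog_arm(plan=[[0, -0.1, -3, 0, 0, 0], [0, -0.1, -5, 0, 0, 0], [0, -0.1, -6.5, 0, 0, 0], [0, -0.1, -7.4, 0, 0, 0], [0, -0.1, -7.8, 0, 0, 0], [0, -0.1, -7.8, 0, 0, 0], [0, -0.1, -7.8, 0, 0, 0]])

```text
time_s: 3.52
tcp_pos: [599.9, -176.1, 32.0]
orientation: [0.0, 0.979, 0.202, 0.001]
force: [-0.6, 0.1, -0.0]
grip_width: 85.4
```

>>> jog_arm(plan=[[0, 0, 0, 0, 0, 0], [0, 0, 0, 0, 0, 0], [0, 0, 0, 0, 0, 0], [0, 0, 0, 0, 0, 0], [0, 0, 0, 0, 0, 0], [0, 0, 0, 0, 0, 0], [0, 0, 0, 0, 0, 0], [0, 0, 0, 0, 0, 0]], grip=1, grip_force=60)

```text
time_s: 4.53
tcp_pos: [599.6, -175.8, 31.6]
orientation: [-0.0, 0.979, 0.203, 0.0]
force: [-1.4, 2.7, 5.8]
grip_width: 30.9
```

```bash
python3 -c "from h import *;st()"
```

```text
4.525 [ 599.6 -175.8   31.6] jaw -66.63 z [ 0.  0. -1.] F [-1.4  2.7  5.8] w 30.9 [-0.34  0.23  1.48  0.    1.43  0.82]
```

Gripped (opening 30.9). I'll lift about 80 mm, carry to 28 mm short of the datum centre along its axis, and turn -0.066.

>>> jog_arm(plan=[[0, 0, 1, 0, 0, 0], [0, 0, 3, 0, 0, 0], [0, 0, 6, 0, 0, 0], [0, 0, 8, 0, 0, 0], [0, 0, 8, 0, 0, 0]])

```text
time_s: 5.15
tcp_pos: [600.6, -176.5, 114.1]
orientation: [0.001, 0.979, 0.202, 0.002]
force: [0.3, -0.3, -6.7]
grip_width: 30.8
```

>>> jog_arm(plan=[[-0.3, 3, 0, 0, 0, 0], [-0.9, 8, 0, 0, 0, -0.03], [-1.4, 12.5, 0, 0, 0, -0.066], [-2, 17, 0, 0, 0, -0.066], [-2.5, 21.5, 0, 0, 0, -0.066], [-3, 25.5, 0, 0, 0, -0.066], [-3.3, 28, 0, 0, 0, -0.066], [-3.3, 28.5, 0, 0, 0, -0.066], [-3.3, 28.5, 0, 0, 0, -0.066], [-3.3, 28.5, 0, 0, 0, -0.066]])

```text
time_s: 6.4
tcp_pos: [566.5, 108.0, 110.7]
orientation: [0.0, 0.986, 0.169, -0.0]
force: [0.0, -0.0, -5.7]
grip_width: 31.0
```

```bash
python3 - <<'E'
from h import *
st()
im=optics.get_image("side")[:,:,::-1]
cv2.imwrite("pics/s2.png",cv2.resize(im[90:230,190:370],None,fx=4,fy=4,interpolation=cv2.INTER_CUBIC))
E
```

```text
6.4 [566.5 108.  110.7] jaw -70.48 z [-0.001 -0.001 -1.   ] F [ 0.  -0.  -5.7] w 31.0 [ 0.13  0.05  1.53 -0.    1.56  1.36]
```

View pics/s2.png

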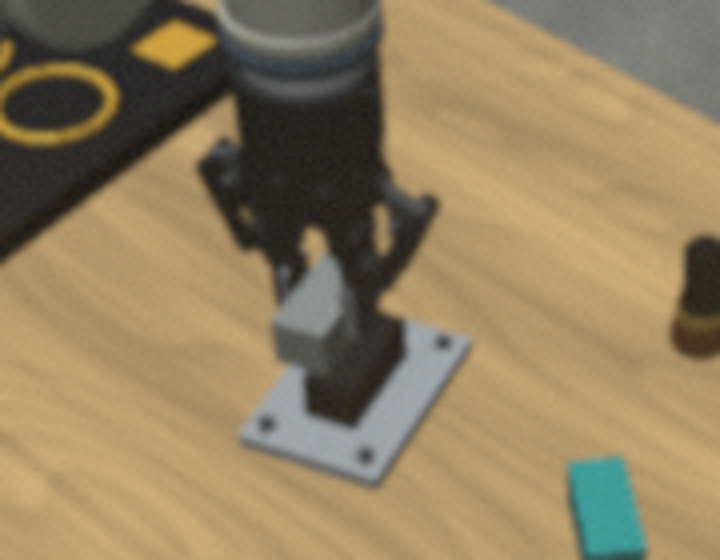

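The block is held level above the datum's near end. I'll lower it with a small correction and then creep to contact.

>>> jog_arm(plan=[[0, 0.15, -1.5, 0, 0, 0], [0, 0.15, -2.8, 0, 0, 0], [0, 0.15, -3.5, 0, 0, 0], [0, 0.15, -3.7, 0, 0, 0], [0, 0.15, -3.8, 0, 0, 0], [0, 0.15, -3.85, 0, 0, 0], [0, 0.15, -3.85, 0, 0, 0]])

```text
time_s: 7.32
tcp_pos: [566.7, 110.6, 73.1]
orientation: [0.0, 0.985, 0.17, 0.0]
force: [-0.0, -0.4, -5.8]
grip_width: 30.8
```

```bash
python3 -c "from h import *;st()"
```

```text
7.325 [566.7 110.6  73.1] jaw -70.42 z [ 0.001  0.    -1.   ] F [-0.  -0.4 -5.8] w 30.8 [0.13 0.07 1.58 0.   1.49 1.36]
```

>>> jog_arm(plan=[[0, -0.08, -0.05, 0, 0, 0], [0, -0.08, -0.1, 0, 0, 0], [0, -0.08, -0.15, 0, 0, 0], [0, -0.08, -0.18, 0, 0, 0], [0, -0.08, -0.18, 0, 0, 0]])

```text
time_s: 7.95
tcp_pos: [566.5, 109.7, 71.6]
orientation: [0.0, 0.985, 0.17, 0.0]
force: [-3.3, -0.5, 0.0]
grip_width: 30.8
```

```bash
python3 -c "from h import *;st()"
```

```text
7.95 [566.5 109.7  71.6] jaw -70.42 z [ 0. -0. -1.] F [-3.3 -0.5  0. ] w 30.8 [ 0.13  0.07  1.58 -0.    1.49  1.36]
```

Contact at exactly the expected height (z force changed by about 6 N). I'll dwell, then slide along the datum axis by about 28 mm.

>>> jog_arm(plan=[[0, 0, -0.03, 0, 0, 0], [0, 0, -0.03, 0, 0, 0], [0, 0, -0.03, 0, 0, 0]])

```text
time_s: 8.32
tcp_pos: [566.6, 109.8, 71.6]
orientation: [0.0, 0.985, 0.17, 0.0]
force: [-5.1, -1.9, 5.4]
grip_width: 30.6
```

>>> jog_arm(plan=[[0.3, 0.1, 0, 0, 0, 0], [0.6, 0.2, 0, 0, 0, 0], [1.0, 0.35, 0, 0, 0, 0], [1.4, 0.5, 0, 0, 0, 0], [1.8, 0.62, 0, 0, 0, 0], [2.1, 0.73, 0, 0, 0, 0], [2.4, 0.83, 0, 0, 0, 0], [2.6, 0.9, 0, 0, 0, 0], [2.67, 0.93, 0, 0, 0, 0], [2.67, 0.93, 0, 0, 0, 0]])

```text
time_s: 9.57
tcp_pos: [593.4, 118.9, 71.6]
orientation: [0.0, 0.985, 0.17, 0.0]
force: [-5.6, -0.9, 4.4]
grip_width: 31.1
```

```bash
python3 - <<'E'
from h import *
st()
im=optics.get_image("side")[:,:,::-1]
cv2.imwrite("pics/s3.png",cv2.resize(im[90:230,190:370],None,fx=4,fy=4,interpolation=cv2.INTER_CUBIC))
E
```

```text
9.575 [593.4 118.9  71.6] jaw -70.42 z [ 0.001 -0.    -1.   ] F [-5.6 -0.9  4.4] w 31.1 [ 0.14  0.15  1.5  -0.    1.49  1.37]
```

View pics/s3.png

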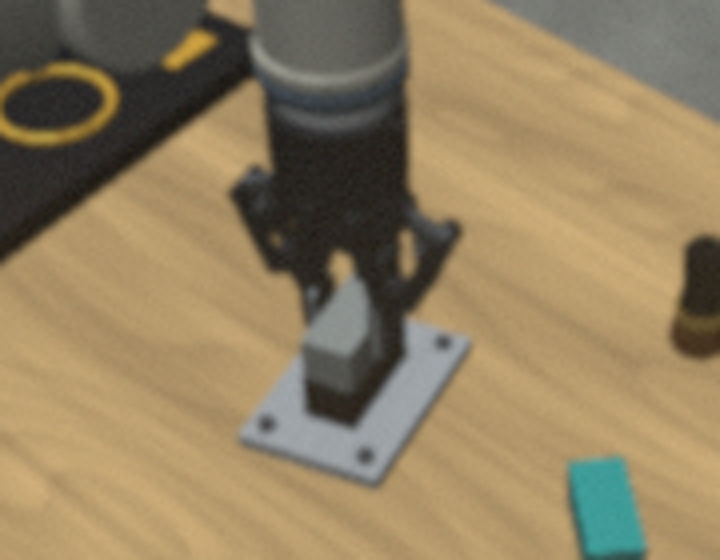

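The near end face of the block is flush with the datum (crop ~(310-355, 345-420)). I'll release and retreat.

>>> jog_arm(plan=[[0, 0, 0, 0, 0, 0], [0, 0, 0, 0, 0, 0], [0, 0, 0, 0, 0, 0], [0, 0, 0, 0, 0, 0], [0, 0, 0, 0, 0, 0], [0, 0, 0, 0, 0, 0]], grip=0)

```text
time_s: 10.38
tcp_pos: [593.2, 119.1, 70.5]
orientation: [-0.0, 0.985, 0.17, -0.0]
force: [-0.1, 0.0, 0.3]
grip_width: 85.8
```

>>> jog_arm(plan=[[0, 0, 1, 0, 0, 0], [0, 0, 3, 0, 0, 0], [0, 0, 6, 0, 0, 0], [0, 0, 10, 0, 0, 0], [-5, 5, 14, 0, 0, 0], [-10, 10, 16, 0, 0, 0], [-13, 16, 16, 0, 0, 0], [-15, 21, 16, 0, 0, 0], [-15, 21, 16, 0, 0, 0], [-15, 21, 16, 0, 0, 0]])

```text
time_s: 11.62
tcp_pos: [442.4, 330.6, 232.6]
orientation: [-0.001, 0.985, 0.172, 0.001]
force: [-0.3, -0.6, -0.5]
grip_width: 85.4
```

```bash
python3 - <<'E'
from h import *
st()
def box(m,x0,y0,x1,y1):
    o=np.zeros_like(m);o[y0:y1,x0:x1]=m[y0:y1,x0:x1];return o
im=optics.get_image("top")[:,:,::-1].copy()
a=cv2.resize(im[150:300,180:470],None,fx=2.6,fy=2.6,interpolation=cv2.INTER_CUBIC)
cv2.imwrite("pics/t4.png",a)
S,V=cv2.split(cv2.cvtColor(im,cv2.COLOR_BGR2HSV))[1:]
g=((S<45)&(V>105)).astype(np.uint8)
print("short",rect("top",box(g,330,240,365,280),30))
print("square",rect("top",box(g,405,240,460,295),30))
print("px expected",proj("top",[593.8,119.1,70]))
m=((S<45)&(V>105)&(V<143)).astype(np.uint8); m=cv2.morphologyEx(box(m,195,170,255,250),cv2.MORPH_OPEN,np.ones((3,3)))
print("long",rect("top",m,70))
E
```

```text
11.625 [442.4 330.6 232.6] jaw -70.23 z [ 0.002  0.001 -1.   ] F [-0.3 -0.6 -0.5] w 85.4 [ 0.58 -0.04  1.41  0.    1.77  1.81]
short [503.9 -90.5  35.7  31.6  22.9]
square [ 490.1 -243.8   54.8   54.1  120.2]
px expected [[221.4103612  209.43213913]]
long [594.1 119.2  69.4  30.6  19.6]
```

View pics/t4.png

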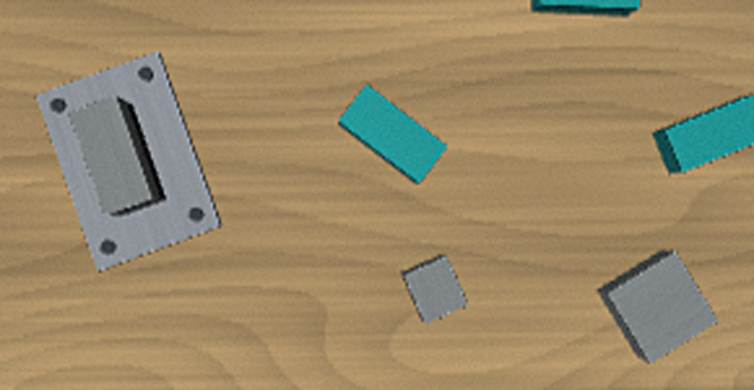

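The long block sits flush on the datum, at (594.1, 119.2) and 19.6° against the datum's (593.8, 119.1) and 19.6°. The bystanders haven't moved, so I'm handing in.

```bash
python3 -c "from h import *;print(robot.close_job())"
```

```text
the job is handed in; nothing more can be done
None
```

The long block is wrung onto the granite datum and released, and the job was handed in at about 11.7 s of the 38 s allowed. I got no verdict back.

- **What I did:** I gripped the block across its width and set it flat on the datum with the centres about 28 mm apart. With the faces touching at roughly 6–11 N, I slid it lengthwise until flush, then opened the gripper and moved the arm well clear.
- **Long block, last top view:** its centre is at (594.1, 119.2) mm, against (593.8, 119.1) for the datum. Both lie at 19.6°, so the block is within about 0.3 mm and less than 1°.
- **Other blocks:** the short and square blocks are within 0.5 mm of where they started.
- **Robot:** the force reading after retreat was about zero, so it is touching nothing.

No check failed or disagreed with another. The block's height on the datum was judged from the contact height and the pictures, not measured separately after release.

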